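# Slide the signal lamp into its charging dock

### The arm

A 7-joint arm with a two-finger parallel gripper is mounted at the origin on the work surface. World frame = base frame: x ahead of the robot, y to its left, z up, the work surface at z = 0. Lengths are in m, angles in degrees, forces in N, time in s.
With the tool pointing down it reaches from about 0.4 to 0.875 m from the base axis. Payload 6.5 kg.
Tool frame: the origin (TCP) lies midway between the tips of the shut fingers; the grasp point (between the pads) lies 19 mm behind it; z points along the fingers, y is the direction in which the jaws open and shut (so a half turn about z gives the same grasp; the last joint's range is limited). The gripper opens to 88 mm and grips with 3 to 60 N. Pads are 18 mm wide; open, the fingers measure 123 mm over their backs; the gripper's body (75 mm by 187 mm) begins 45 mm behind the grasp point.
Start: joints at [-80.168, 30.733, -0.252, 88.115, 0.149, 61.152, -4.079], TCP at [0.153, 0.632, 0.239] pointing down, gripper open.
Joint ranges: [-154.64, 154.64], [-21.42, 123.67], [-72.66, 72.17], [13.99, 137.28], [-74.86, 254.86], [10.95, 109.41], [-158.01, 158.01]. Speed limits (degrees/s): [136.94, 136.94, 180, 180, 180, 180, 180].

### API

Orientations are given as [roll, pitch, yaw] about the fixed x, y, z axes, in that order (R = Rz(yaw) Ry(pitch) Rx(roll)).
In Python, from rig import readout, optics, arm gives the robot as it stands.
- The arm moves only by the tool jog_arm, never from a script. Its argument "rows" is a list of rows, each a list of 3 entries, a list of its own where there are three numbers: the closure in counts, from 0 (fully open) to 255 (shut), then the shift along the tool's x, y, z in m, then the turn, a rotation vector about the tool's x, y, z in rad. A call has 1 to 10 rows; each row shifts and turns the commanded pose from where the row before left it, along the tool's axes as they then stand; what a row does not reach is not made up. A row lasts 1/8 s, in which the tool goes at most 62.5 mm and 10.7 degrees, less where a joint would pass 70% of its speed; a pose out of reach is approached as far as the arm can. A call is refused whole if a number of a shift passes 0.0625 or a number of a turn 0.188, either way. A call with a gripper value outside its range is refused whole. The fingers move at their own pace and stop on an object; "force" is the grip in N (left out, the last holds). Time passes only in rows, so rows that do not move let the fingers close. It gives the time, the measured TCP pose, the force and the opening at its end, in the units of the state.
- readout.observe(): the state, without advancing time (a new reading comes with each control period).
- optics.camera(name): name is "scene" or "top" or "wrist"; returns a dict with "color" (480x640x3 uint8, red, green, blue), "K" (3x3 intrinsics, pixels), "extrinsics" (4x4, takes a point from world to camera coordinates); the wrist camera has in their place "mount" (4x4, takes a point from camera to tool coordinates, whose origin is the TCP and whose axes are the flange's). Camera axes: x right, y up, looking along -z (the intrinsics and any distortion apply to the point x, -y, -z); pixel columns grow to the right and rows downward; lengths in m; the calibration is good to about 2 mm. A picture is of the moment at which its call begins: read the wrist's pose just before it. There is no depth.
- arm.hand_in(): hands the job in, once; it reports no verdict.
The state is a dict: "time": time; "q": joint angles; "dq": joint speeds; "tau": joint torques, N m; "ee_pos": TCP position; "tcp_rot": TCP orientation; "contact_force": force on the tool from outside, world axes, zero at the start; "ft_torque": the same for the moment, N m; "finger_gap": opening from 0.0 (shut) to 1.0 (fully open).
Only numpy, scipy, OpenCV 4.12 (cv2) and the standard library are available. Lean on these libraries where they do the work, as an engineer would, in place of code of your own. Each camera call takes 0.05 s, during which the arm holds its last target. There are 200 camera calls.

### The job

Push the tall signal lamp across the bench into the charging dock until its base is fully home against the back of the dock, gently and standing upright all the way: touch only its black base, never the mast, and neither grip nor lift it. Then press the green button on the dock all the way down to start charging, let it go, and leave the lamp seated and the bottle, fixture and screwdriver undisturbed.

Things in the scene. Friction and masses are not known exactly. Their poses are not given: they have to be found in the camera images.
- lamp: Loose signal lamp, 257 mm tall, about 0.36 kg. Origin: centre of its underside, z up; round, so yaw has no meaning. Its base is an upright black cylinder, 56 mm diameter, 70 mm high, with an orange band; the mast stands on it. Pushed in the lowest 25 mm it slides (2 to 5 N); pushed near the base's top it may topple.
- mast: The upper part of the lamp, rigidly fixed to the base, never to be touched: an aluminium pole 18 mm in diameter from 70 to 170 mm above the bench, then green, orange and red lamp segments 34 mm in diameter up to 257 mm. Origin: foot of the pole, 70 mm above the lamp's origin.
- dock_home (a point): Point on the bench where the centre of the lamp's underside lies when fully home in the fixed dock; x is horizontal, the way the lamp slides in, z up. No floor: the lamp slides on the bench. Side walls 32 mm high, inner faces at y = -32 and +32 mm, from x = -12 to 44 mm; back stop's face at x = 28 mm. Behind it a grey housing, 72 mm wide, 26 mm high, to x = 164 mm.
- dock_mouth (a point): Middle of the dock's mouth, on the bench, 45 mm before dock_home against the slide-in direction; axes as dock_home. Two orange guide wings, 32 mm high, flare from the side walls (x = -10 mm in dock_home's frame) outwards by 40 degrees to this mouth, about 120 mm wide.
- start_top (a point): Centre of the top face of the dock's green push button (30 mm diameter) on the grey housing, 120 mm beyond dock_home in its x direction. Pressed straight down, away from its upward z axis.
- start (a joint): Travel of the green button in m: 0 released, 0.006 fully down; a spring needs about 5 N to push it all the way and returns it.
- oil: Small white oil bottle, 42 mm in diameter, 110 mm tall, loose; leave alone. Origin: centre of its underside.
- fixture: Machined aluminium fixture block, 60 x 70 x 32 mm, loose; leave alone. Origin: centre of its underside.
- driver: Screwdriver with a blue handle, 170 mm long, handle 26 mm thick, lying loose on the bench; leave alone. Its x axis runs from handle to tip.

How it is judged (in metres and radians):
On the way, in this order (a step that is already met when the one before it is completed fails the run):
1. the lamp stands fully home in the dock (x of lamp in the frame of dock_home between -0.006 and 0.006 m and y of lamp in the frame of dock_home between -0.009 and 0.009 m and angle between lamp's own z axis and vertical below 0.05 rad and linear speed of lamp below 0.03 m/s), for 0.2 s.
2. the green button is pressed down (value of joint start above 0.0045 m), for 0.05 s.
At the end, for the whole second after the job is handed in: The lamp stands upright (within 0.05 rad), at rest on the bench, within 6 mm of fully home along the dock and within 9 mm sideways, and the button is released (x of lamp in the frame of dock_home between -0.006 and 0.006 m and y of lamp in the frame of dock_home between -0.009 and 0.009 m and angle between lamp's own z axis and vertical below 0.05 rad and height (world z) of lamp below 0.004 m and linear speed of lamp below 0.02 m/s and value of joint start below 0.002 m); the robot touches nothing.
It fails at once if the lamp tilts by more than 0.2 rad or is lifted by more than 12 mm (angle between lamp's own z axis and vertical above 0.2 rad or height (world z) of lamp above 0.012 m).
It fails at once if the mast is touched with more than 1 N (contact force between mast and anything else above 1 N).
It fails at once if the fingers grip or ram the lamp with more than 35 N (contact force between the fingers and lamp above 35 N).
It fails at once if the button is pressed while the lamp is not in the dock (value of joint start above 0.003 m and x of lamp in the frame of dock_home below -0.02 m).
It fails at once if the oil bottle, fixture or screwdriver is moved by more than 20 mm (distance of any of oil, fixture, driver from where it was at the start of the episode above 0.02 m).
It also fails if it takes over 70 s, if anything falls off the work surface, if the arm or the gripper's body presses on something with over 40 N, if the wrist force passes 120 N, or if a joint passes its speed limit or range.

## Working session

There is one attempt and no reset: what is moved stays moved. The work goes in short steps, Python scripts to look and compute and a tool call to move; the robot and the scene stay as the last step left them, time stands still between calls to the robot, and variables do not carry over. Pictures are saved under pics/ and viewed, about 8 in all and at most 12, crops included, and the job is handed in when it is done.

Besides the shell and the picture viewer there is one more tool, called after ">>>" as name([rows], argument=value, ...), one row to a line, values as JSON. jog_arm: Moves the arm, as the interface text tells. Its arguments: {"type":"object","properties":{"rows":{"type":"array","items":{"type":"array"}},"force":{"type":"number"}},"required":["rows"]}

```bash
mkdir -p pics; ls; python3 - <<'E'
from rig import readout, optics
import cv2,json,numpy as np
print(readout.observe())
for n in("scene","top"):
    c=optics.camera(n); cv2.imwrite(f"pics/{n}0.png",c["color"][:,:,::-1]); np.savez(f"pics/{n}0.npz",**{k:v for k,v in c.items() if k in("color","K","extrinsics")}); print(n,c.keys(),c["K"],c["extrinsics"])
E
```

```text
pics
{'time': 0.0, 'q': array([-80.16822981,  30.77615926,  -0.25385904,  88.1687786 ,
         0.14858649,  61.15368492,  -4.0782358 ]), 'dq': array([ 0.03065237,  0.01915975,  0.03397654,  0.04470015,  0.02876368,
        0.01468629, -0.04185526]), 'tau': array([ 1.46020693e-04, -5.70999849e+01,  9.90667865e-01, -2.51596069e+01,
       -5.62478893e-02,  1.80491956e-02,  1.66182417e-04]), 'ee_pos': array([0.15299113, 0.63111239, 0.23786736]), 'tcp_rot': array([-1.79901964e+02,  7.12076468e-03,  1.66380020e+02]), 'contact_force': array([-0.09006613, -0.03148157,  0.30705552]), 'ft_torque': array([ 0.03311379, -0.02122755,  0.01755935]), 'finger_gap': 0.9982589000151777}
scene dict_keys(['color', 'K', 'extrinsics']) [[506.02467278   0.         316.50460553]
 [  0.         506.02467278 239.52327933]
 [  0.           0.           1.        ]] [[ 0.44990075  0.89304433 -0.00781985 -0.24653124]
 [-0.49650049  0.25738766  0.82899871  0.22550449]
 [ 0.74234533 -0.36908458  0.55919584 -1.50639352]
 [ 0.          0.          0.          1.        ]]
top dict_keys(['color', 'K', 'extrinsics']) [[556.77116335   0.         315.88009847]
 [  0.         556.77116335 239.12187928]
 [  0.           0.           1.        ]] [[-0.00212367 -0.99998853  0.00429194 -0.03456118]
 [ 0.99878036 -0.00190935  0.04933704 -0.56979691]
 [-0.04932828  0.00439148  0.99877297 -1.23369743]
 [ 0.          0.          0.          1.        ]]
```

View pics/top0.png

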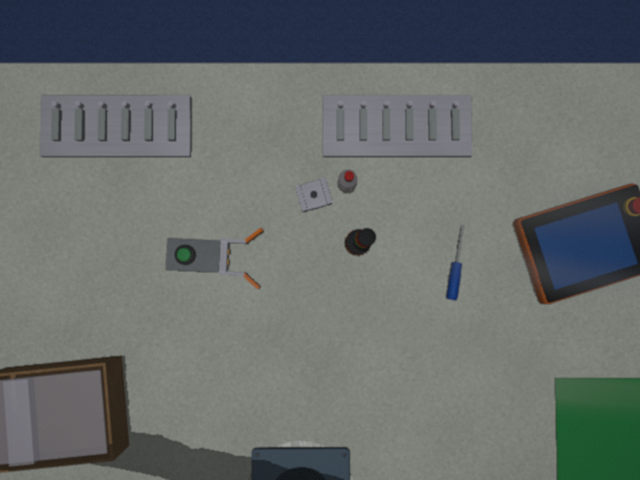

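View pics/scene0.png

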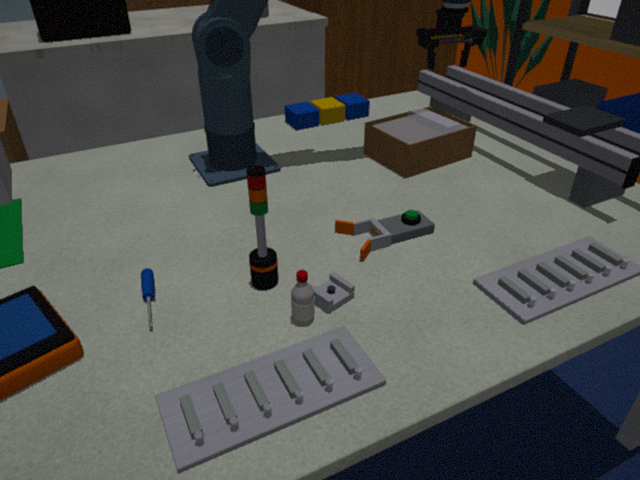

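The top view (right = −y, up = +x) shows the lamp base at about (357,243), the dock opening to the right with its wings at (254,235) and (252,281), and the button at (185,255). The fixture is at (314,195), the bottle at (347,181) and the driver at (456,270). Next I'll measure these.

```bash
cat > h.py <<'E'
import numpy as np,cv2
def ray(c,uv):
    K,E=c["K"],c["extrinsics"]; n=cv2.undistortPoints(np.array([[uv]],float),K,None)[0,0]
    d=E[:3,:3].T@np.array([n[0],-n[1],-1]); o=-E[:3,:3].T@E[:3,3]; return o,d
def hit(c,uv,z):
    o,d=ray(c,uv); return (o+d*(z-o[2])/d[2]).round(4)
def proj(c,p):
    q=c["extrinsics"]@np.r_[p,1]; return (c["K"]@np.array([q[0],-q[1],-q[2]])/-q[2])[:2]
def blobs(m,mn=15):
    n,l,s,ce=cv2.connectedComponentsWithStats(m.astype(np.uint8)); return [(s[i,4],ce[i].round(1),s[i,:4]) for i in range(1,n) if s[i,4]>=mn]
E
python3 - <<'E'
from h import *
for n in("top","scene"):
    c=dict(np.load(f"pics/{n}0.npz")); h=cv2.cvtColor(c["color"],cv2.COLOR_RGB2HSV); H,S,V=cv2.split(h)
    roi=np.zeros(H.shape,bool)
    if n=="top": roi[160:310,150:480]=1
    else: roi[150:330,120:450]=1
    for nm,m,z in(("green",(H>45)&(H<85)&(S>130),.036),("orange",(H>4)&(H<18)&(S>140)&(V>90),.032),("blue",(H>100)&(H<125)&(S>150),.013),("black",V<45,.07),("red",((H<4)|(H>174))&(S>150),.11)):
        for b in blobs(m&roi): print(n,nm,b,hit(c,b[1],z))
a=cv2.imread("pics/top0.png")[165:310,150:390]; b=cv2.imread("pics/scene0.png")[150:330,230:450]
cv2.imwrite("pics/c1.png",np.vstack([cv2.resize(a,(640,387),interpolation=2)]))
cv2.imwrite("pics/c2.png",cv2.resize(b,None,fx=3,fy=3,interpolation=2))
E
```

```text
top green (np.int32(126), array([183.2, 254.2]), array([177, 248,  13,  13], dtype=int32)) [0.536  0.2559 0.036 ]
top orange (np.int32(70), array([253.5, 234.9]), array([246, 229,  17,  13], dtype=int32)) [0.5784 0.1021 0.032 ]
top orange (np.int32(55), array([251. , 280.6]), array([245, 274,  14,  14], dtype=int32)) [0.4778 0.1073 0.032 ]
top blue (np.int32(312), array([453.8, 281.8]), array([447, 263,  14,  36], dtype=int32)) [ 0.4736 -0.3441  0.013 ]
top black (np.int32(491), array([360. , 240.6]), array([346, 229,  29,  25], dtype=int32)) [ 0.5636 -0.1299  0.07  ]
top black (np.int32(97), array([187.6, 254.3]), array([176, 245,  19,  19], dtype=int32)) [0.535  0.2386 0.07  ]
top red (np.int32(61), array([348.6, 175.7]), array([345, 172,   8,   9], dtype=int32)) [ 0.697  -0.1037  0.11  ]
scene green (np.int32(178), array([258.5, 208.1]), array([250, 201,  17,  14], dtype=int32)) [ 0.3363 -0.0494  0.036 ]
scene green (np.int32(113), array([410.9, 215. ]), array([404, 210,  15,  12], dtype=int32)) [0.5314 0.2565 0.036 ]
scene orange (np.int32(39), array([344.6, 221.9]), array([336, 
[... 764 characters left out ...]
 black (np.int32(195), array([412.6, 234.1]), array([392, 226,  42,  17], dtype=int32)) [0.6409 0.1787 0.07  ]
scene black (np.int32(380), array([262.6, 258.7]), array([249, 248,  28,  21], dtype=int32)) [ 0.5779 -0.1325  0.07  ]
scene black (np.int32(455), array([264.1, 279.1]), array([251, 266,  27,  24], dtype=int32)) [ 0.6388 -0.1537  0.07  ]
scene black (np.int32(39), array([330.5, 289.7]), array([328, 286,   6,   8], dtype=int32)) [ 0.7221 -0.059   0.07  ]
scene red (np.int32(201), array([256.1, 181.9]), array([247, 173,  18,  18], dtype=int32)) [ 0.3422 -0.052   0.11  ]
scene red (np.int32(103), array([301.6, 275.8]), array([297, 270,  10,  13], dtype=int32)) [ 0.7083 -0.1088  0.11  ]
```

View pics/c1.png

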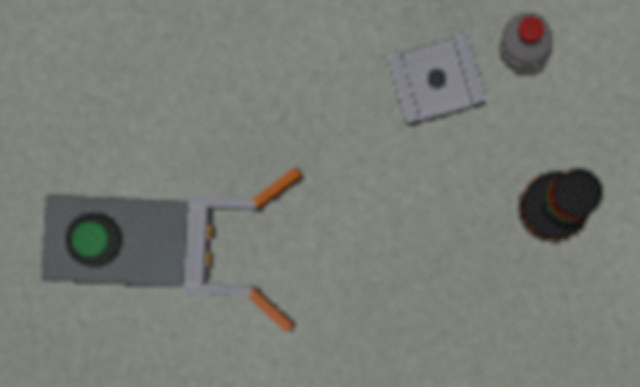

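View pics/c2.png

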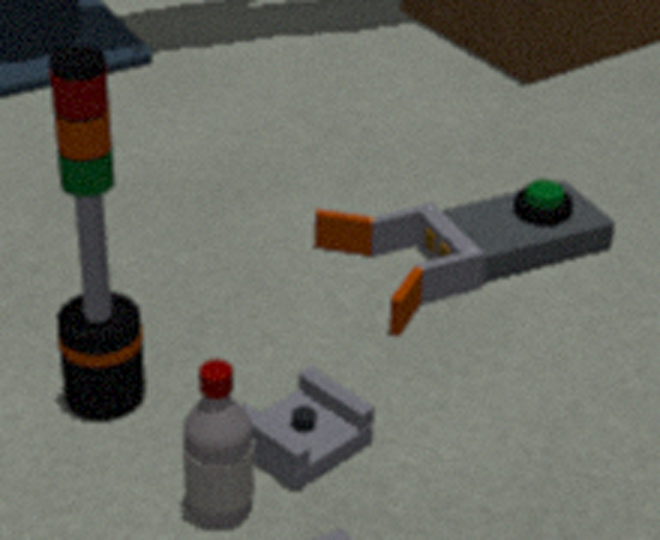

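The crops are clear: wing tips at (300,172) and (292,328), left housing corners at (48,195) and (42,280), and the lamp's top cap at (577,192), all in crop 1. In crop 2 the lamp base's lowest edge is near (103,418). I'll triangulate and cross-check the lamp and dock.

```bash
python3 - <<'E'
from h import *
t,s=[dict(np.load(f"pics/{n}0.npz")) for n in("top","scene")]
def tri(a,b):
    (o1,d1),(o2,d2)=ray(t,a),ray(s,b); x=np.linalg.lstsq(np.c_[d1,-d2],o2-o1,rcond=None)[0]; p,q=o1+d1*x[0],o2+d2*x[1]; return ((p+q)/2).round(4),np.linalg.norm(p-q).round(4)
C1=lambda x,y:(150+x*.375,165+y*145/387)
C2=lambda x,y:(230+x/3,150+y/3)
print("button",tri((183.2,254.2),(410.9,215)))
A=[hit(t,C1(*p),.026) for p in((48,195),(42,280))];print("housing L",A,np.linalg.norm(A[0]-A[1]),"mid",sum(A)/2)
W=[hit(t,C1(*p),.032) for p in((299,170),(292,330))];print("wing tips",W,np.linalg.norm(W[0]-W[1]),sum(W)/2)
W2=[hit(s,C2(*p),.032) for p in((317,210),(391,301))];print("scene tips",W2,sum(W2)/2)
print("stop face ",[hit(t,C1(*p),.032) for p in((208,206),(207,284))])
print("lamp cap",hit(t,C1(577,192),.257))
b=hit(s,C2(103,418),0); cam=ray(s,(0,0))[0]; d=(b-cam)[:2]; print("lamp base scene",b[:2]+.028*d/np.linalg.norm(d))
b=hit(s,C2(100,323),.07); print("lamp base topface scene ctr",b)
for nm,p in(("oil",(531,28)),):print(nm,hit(t,C1(*p),.11))
print("fixture",hit(t,C1(437,78),.026),[hit(t,C1(*p),.026) for p in((410,125),(485,102))])
E
```

```text
button (array([0.5355, 0.2544, 0.0389]), np.float64(0.0019))
housing L [array([0.5721, 0.2923, 0.026 ]), array([0.5016, 0.2965, 0.026 ])] 0.0706249955752211 mid [0.53685 0.2944  0.026  ]
wing tips [array([0.5921, 0.0831, 0.032 ]), array([0.4601, 0.0885, 0.032 ])] 0.13211040837118015 [0.5261 0.0858 0.032 ]
scene tips [array([0.464 , 0.0925, 0.032 ]), array([0.5957, 0.0806, 0.032 ])] [0.52985 0.08655 0.032  ]
stop face  [array([0.5624, 0.1583, 0.032 ]), array([0.4981, 0.1588, 0.032 ])]
lamp cap [ 0.5615 -0.1258  0.257 ]
lamp base scene [ 0.55919159 -0.1278831 ]
lamp base topface scene ctr [ 0.5754 -0.1299  0.07  ]
oil [ 0.6974 -0.1048  0.11  ]
fixture [ 0.6693 -0.0314  0.026 ] [array([ 0.63  , -0.0088,  0.026 ]), array([ 0.6491, -0.0715,  0.026 ])]
```

Dock axis is about 2.5° off +y, dock_home is near (0.530, 0.1345), and the lamp is near (0.560, −0.127). The plan is to part-close the fingers into a V-cradle and tilt the tool back 40° so the body clears the mast, then push low. First I lift and travel above everything.

>>> jog_arm([
  [150,[0,0,-0.06],[0,0,0]],
  [150,[0,0,-0.03],[0,0,0]],
  [150,[-0.052,-0.03,0],[0,0,0]],
  [150,[-0.052,-0.03,0],[0,0,0]],
  [150,[-0.052,-0.03,0],[0,0,0]],
  [150,[-0.052,-0.03,0],[0,0,0]],
  [150,[-0.052,-0.03,0],[0,0,0]],
  [150,[-0.052,-0.03,0],[0,0,0]],
  [150,[-0.052,-0.03,0],[0,0,0]],
  [150,[-0.052,-0.03,0],[0,0,0]],
], force=20)

```text
time: 1.35
ee_pos: [0.5018, 0.2989, 0.3285]
tcp_rot: [-180.0, -0.0, 166.4]
contact_force: [0.5, 0.4, -0.4]
finger_gap: 0.412
```

>>> jog_arm([
  [150,[-0.0206,-0.0568,0],[0,0,0]],
  [150,[-0.0206,-0.0568,0],[0,0,0]],
  [150,[-0.0206,-0.0568,0],[0,0,0]],
  [150,[-0.0206,-0.0568,0],[0,0,0]],
  [150,[-0.0206,-0.0568,0],[0,0,0]],
  [150,[-0.0206,-0.0568,0],[0,0,0]],
  [150,[-0.0206,-0.0568,0],[0,0,0]],
  [150,[-0.0206,-0.0568,0],[0,0,0]],
  [150,[-0.0206,-0.0568,0],[0,0,0]],
  [150,[0,0,0],[0,0,0]],
])

```text
time: 2.6
ee_pos: [0.5589, -0.246, 0.3283]
tcp_rot: [-179.8, -0.0, 165.9]
contact_force: [0.1, 0.5, 0.7]
finger_gap: 0.41
```

>>> jog_arm([
  [150,[0,0,0],[0,0,0.167]],
  [150,[0,0,0],[0,0,0.167]],
  [150,[0,0,0],[0,0,0.167]],
  [150,[0,0,0],[0,0,0.167]],
  [150,[0,0,0],[0,0,0.167]],
  [150,[0,0,0],[0,0,0.167]],
  [150,[0,0,0],[0,0,0.167]],
  [150,[0,0,0],[0,0,0.164]],
  [150,[0,0,0],[0,0,0]],
])

```text
time: 3.72
ee_pos: [0.5608, -0.2387, 0.3283]
tcp_rot: [-180.0, -0.0, 90.2]
contact_force: [0.2, 0.2, 1.1]
finger_gap: 0.414
```

>>> jog_arm([
  [150,[0,0,0],[0,0.1745,0]],
  [150,[0,0,0],[0,0.1745,0]],
  [150,[0,0,0],[0,0.1745,0]],
  [150,[0,0,0],[0,0.1746,0]],
  [150,[0,0,0],[0,0,0]],
  [150,[0,0,0],[0,0,0]],
])

```text
time: 4.47
ee_pos: [0.5612, -0.2392, 0.3291]
tcp_rot: [179.9, -39.9, 90.2]
contact_force: [0.9, -0.9, 1.4]
finger_gap: 0.408
```

```bash
python3 - <<'E'
from h import *
from rig import readout, optics
o=readout.observe(); print(o["q"].round(1),o["ee_pos"],o["tcp_rot"])
c=optics.camera("wrist"); print(c["K"],c["mount"].round(4)); cv2.imwrite("pics/w1.png",c["color"][:,:,::-1])
E
```

```text
[ 17.6  39.9  30.   76.4 -45.4 100.1  51.7] [ 0.56118136 -0.23919008  0.32912904] [179.86743563 -39.86836864  90.23265292]
[[340.77511833   0.         316.62202426]
 [  0.         340.77511833 242.30367246]
 [  0.           0.           1.        ]] [[ 2.000e-04  9.508e-01  3.097e-01  8.120e-02]
 [ 1.000e+00 -2.000e-04  1.000e-04  1.900e-03]
 [ 1.000e-04  3.097e-01 -9.508e-01 -1.448e-01]
 [ 0.000e+00  0.000e+00  0.000e+00  1.000e+00]]
```

View pics/w1.png

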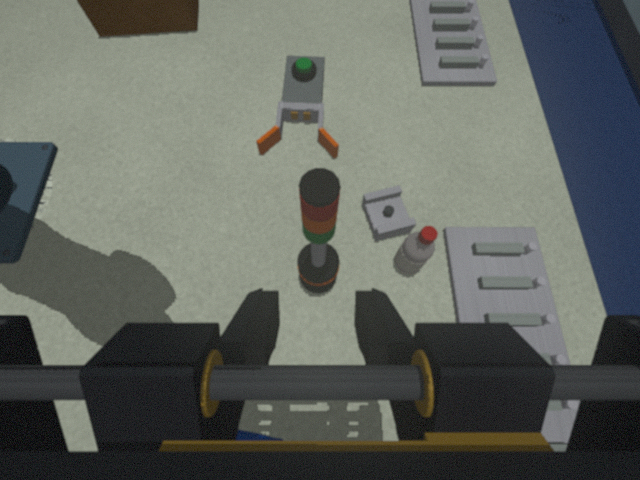

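The wrist view shows the lamp base at (319,267), centred between the fingers, with the dock ahead at (304,70–115). A quick numeric check of the lamp before descending.

```bash
cat >> h.py <<'E'
from scipy.spatial.transform import Rotation as R
def wcam(c,pos,rpy):
    T=np.eye(4);T[:3,:3]=R.from_euler("xyz",rpy,degrees=True).as_matrix();T[:3,3]=pos
    return dict(K=c["K"],color=c["color"],extrinsics=np.linalg.inv(T@c["mount"]))
E
python3 - <<'E'
from h import *
from rig import readout, optics
o=readout.observe(); c=wcam(optics.camera("wrist"),o["ee_pos"],o["tcp_rot"])
print("cap",hit(c,(320,187),.257)); b=hit(c,(318.5,290.5),0);d=(b-ray(c,(0,0))[0])[:2];print("base",b[:2]+.028*d/np.linalg.norm(d))
print("button",hit(c,(304,64.5),.039)); print("oil",hit(c,(428,234),.11))
print("tips mid",(hit(c,(258,151),.0)+hit(c,(338,156),0))/2)
E
```

```text
cap [ 0.5659 -0.1271  0.257 ]
base [ 0.56753348 -0.12021241]
button [0.5394 0.2599 0.039 ]
oil [ 0.6997 -0.1041  0.11  ]
tips mid [0.5304  0.09455 0.     ]
```

>>> jog_arm([
  [150,[-0.0294,0,0.0438],[0,0,0]],
  [150,[-0.0294,0,0.0438],[0,0,0]],
  [150,[-0.0294,0,0.0438],[0,0,0]],
  [150,[-0.0294,0,0.0438],[0,0,0]],
  [150,[-0.0294,0,0.0438],[0,0,0]],
  [150,[-0.0294,0,0.0438],[0,0,0]],
  [150,[0,0.001,0],[0,0,0]],
  [150,[0,0,0],[0,0,0]],
])

```text
time: 5.58
ee_pos: [0.5633, -0.2066, 0.0165]
tcp_rot: [179.8, -39.9, 90.2]
contact_force: [-0.0, -0.5, 0.7]
finger_gap: 0.412
```

```bash
python3 - <<'E'
from h import *
from rig import readout, optics
o=readout.observe(); print(o["q"].round(1),o["ee_pos"],o["tcp_rot"],o["contact_force"],o["finger_gap"])
cv2.imwrite("pics/w2.png",optics.camera("wrist")["color"][:,:,::-1])
E
```

```text
[ 18.3  60.2  23.3  85.7 -53.7  76.3  67.8] [ 0.56326781 -0.20655416  0.01649364] [179.77434907 -39.87638045  90.24497258] [-0.0048475  -0.46286371  0.66140273] 0.41192015757450756
```

View pics/w2.png

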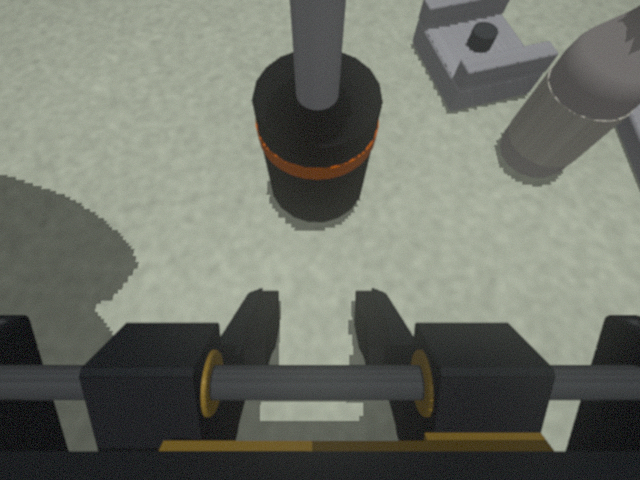

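Lamp is centred (col 317) between the fingers (col 318). Lower slightly, then approach to contact.

>>> jog_arm([
  [150,[-0.0026,0,0.003],[0,0,0]],
  [150,[0.0077,0,0.0064],[0,0,0]],
  [150,[0.0077,0,0.0064],[0,0,0]],
  [150,[0.0077,0,0.0064],[0,0,0]],
  [150,[0.0077,0,0.0064],[0,0,0]],
  [150,[0.003,0,0.0026],[0,0,0]],
  [150,[0.003,0,0.0026],[0,0,0]],
  [150,[0.003,0,0.0026],[0,0,0]],
  [150,[0.003,0,0.0026],[0,0,0]],
  [150,[0.003,0,0.0026],[0,0,0]],
])

```text
time: 6.88
ee_pos: [0.5618, -0.1471, 0.0099]
tcp_rot: [180.0, -39.9, 90.0]
contact_force: [0.2, -2.8, 0.2]
finger_gap: 0.409
```

```bash
python3 - <<'E'
from h import *
from rig import readout, optics
o=readout.observe(); print(o["ee_pos"],o["tcp_rot"],o["contact_force"],o["finger_gap"])
cv2.imwrite("pics/w3.png",optics.camera("wrist")["color"][:,:,::-1])
E
```

```text
[ 0.56183054 -0.14708956  0.0098907 ] [179.96418682 -39.91651925  89.97989398] [ 0.1934949  -2.75133131  0.20522306] 0.40898846768985586
```

View pics/w3.png

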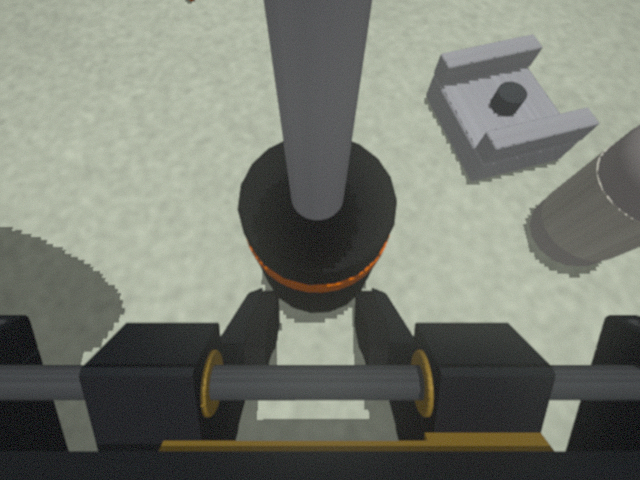

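Cradled with 2.75 N, at base height. Start the diagonal push.

>>> jog_arm([
  [150,[0.0032,-0.0008,0.0024],[0,0,0]],
  [150,[0.0047,-0.0013,0.0038],[0,0,0]],
  [150,[0.0047,-0.0013,0.0038],[0,0,0]],
  [150,[0.0047,-0.0013,0.0038],[0,0,0]],
  [150,[0.0047,-0.0013,0.0038],[0,0,0]],
  [150,[0.0047,-0.0013,0.0038],[0,0,0]],
  [150,[0.0047,-0.0013,0.0038],[0,0,0]],
  [150,[0.0047,-0.0013,0.0038],[0,0,0]],
  [150,[0.0047,-0.0013,0.0038],[0,0,0]],
  [150,[0.0047,-0.0013,0.0038],[0,0,0]],
])

```text
time: 8.18
ee_pos: [0.5491, -0.0876, 0.0111]
tcp_rot: [180.0, -40.0, 90.0]
contact_force: [1.1, -1.3, -1.2]
finger_gap: 0.413
```

>>> jog_arm([
  [150,[0.0047,-0.0013,0.0038],[0,0,0]],
  [150,[0.0047,-0.0013,0.0038],[0,0,0]],
  [150,[0.0047,-0.0013,0.0038],[0,0,0]],
  [150,[0.0047,-0.0013,0.0038],[0,0,0]],
  [150,[0.0047,-0.0013,0.0038],[0,0,0]],
  [150,[0.0047,-0.0013,0.0038],[0,0,0]],
  [150,[0.0047,-0.0013,0.0038],[0,0,0]],
  [150,[0.0047,-0.0013,0.0038],[0,0,0]],
  [150,[0.0047,-0.0013,0.0038],[0,0,0]],
  [150,[0,0,0],[0,0,0]],
])

```text
time: 9.43
ee_pos: [0.5373, -0.0327, 0.0123]
tcp_rot: [-180.0, -40.1, 90.0]
contact_force: [0.9, -0.8, -1.1]
finger_gap: 0.409
```

```bash
python3 - <<'E'
from h import *
from rig import readout, optics
o=readout.observe(); print(o["q"].round(1),o["ee_pos"],o["tcp_rot"],o["contact_force"],o["finger_gap"])
w=optics.camera("wrist")["color"];t=optics.camera("top")
np.savez("pics/t2.npz",**t)
cv2.imwrite("pics/w4.png",np.hstack([w[::2,::2],cv2.resize(t["color"][185:305,160:320],(427,240))[:,:,:]])[:,:,::-1])
E
```

```text
[  6.9  53.1  18.  103.6 -61.4  63.   68.4] [ 0.53733358 -0.03273685  0.01232863] [-179.99357275  -40.05489488   90.04226257] [ 0.88686196 -0.7711965  -1.0612981 ] 0.40899918590791984
```

View pics/w4.png

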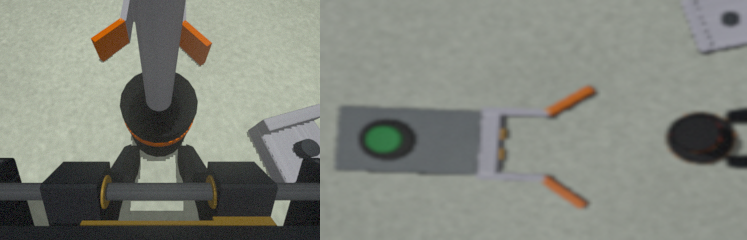

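Lamp remains in the cradle heading to the mouth; the fixture is clear. Continue to the axis line, then along it.

>>> jog_arm([
  [150,[0.0047,-0.0012,0.0038],[0,0,0]],
  [150,[0.0047,-0.0012,0.0038],[0,0,0]],
  [150,[0.0047,-0.0012,0.0038],[0,0,0]],
  [150,[0.0047,-0.0012,0.0038],[0,0,0]],
  [150,[0.0047,-0.0012,0.0038],[0,0,0]],
  [150,[0.0047,-0.0012,0.0038],[0,0,0]],
  [150,[0.0047,-0.0012,0.0038],[0,0,0]],
  [150,[0.0047,-0.0012,0.0038],[0,0,0]],
  [150,[0.0045,-0.0012,0.0038],[0,0,0]],
  [150,[0.0045,0.0002,0.0038],[0,0,0]],
])

```text
time: 10.78
ee_pos: [0.5267, 0.0269, 0.0129]
tcp_rot: [-180.0, -40.0, 90.0]
contact_force: [-0.0, -0.9, -1.7]
finger_gap: 0.411
```

>>> jog_arm([
  [150,[0.0045,0.0003,0.0038],[0,0,0]],
  [150,[0.0045,0.0003,0.0038],[0,0,0]],
  [150,[0.0045,0.0003,0.0038],[0,0,0]],
  [150,[0.0045,0.0003,0.0038],[0,0,0]],
  [150,[0.0045,0.0003,0.0038],[0,0,0]],
  [150,[0.0045,0.0003,0.0038],[0,0,0]],
  [150,[0.0045,0.0003,0.0038],[0,0,0]],
])

```text
time: 11.65
ee_pos: [0.529, 0.0681, 0.0128]
tcp_rot: [180.0, -40.0, 90.0]
contact_force: [0.1, -1.4, -0.7]
finger_gap: 0.414
```

```bash
python3 - <<'E'
from h import *
from rig import readout, optics
o=readout.observe(); print(o["q"].round(1),o["ee_pos"],o["tcp_rot"],o["contact_force"],o["finger_gap"])
w=optics.camera("wrist")["color"];t=optics.camera("top")
cv2.imwrite("pics/w5.png",np.hstack([w[::2,::2],cv2.resize(t["color"][185:305,160:320],(427,240))[:,:,:]])[:,:,::-1])
E
```

```text
[ -0.2  50.3  13.8 109.8 -67.5  55.9  67. ] [0.52895588 0.06807773 0.01281105] [179.99989857 -39.99578478  90.00101732] [ 0.05867834 -1.43911387 -0.65976645] 0.4138403008642476
```

View pics/w5.png

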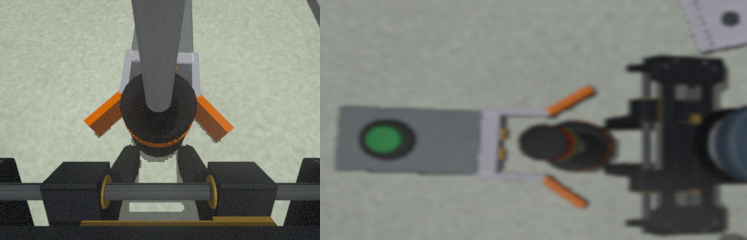

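The lamp is centred between the wings; about 38 mm to go. Slower now, watching the force.

>>> jog_arm([
  [150,[0.0031,0.0002,0.0026],[0,0,0]],
  [150,[0.0031,0.0002,0.0026],[0,0,0]],
  [150,[0.0031,0.0002,0.0026],[0,0,0]],
  [150,[0.0031,0.0002,0.0026],[0,0,0]],
  [150,[0.0031,0.0002,0.0026],[0,0,0]],
  [150,[0.0031,0.0002,0.0026],[0,0,0]],
  [150,[0.0031,0.0002,0.0026],[0,0,0]],
  [150,[0,0,0],[0,0,0]],
])

```text
time: 12.75
ee_pos: [0.5303, 0.0967, 0.0129]
tcp_rot: [-180.0, -40.0, 90.0]
contact_force: [0.8, -0.5, -0.3]
finger_gap: 0.414
```

>>> jog_arm([
  [150,[0.0015,0.0001,0.0013],[0,0,0]],
  [150,[0.0015,0.0001,0.0013],[0,0,0]],
  [150,[0,0,0],[0,0,0]],
])

```text
time: 13.12
ee_pos: [0.5306, 0.1001, 0.0128]
tcp_rot: [180.0, -40.0, 90.0]
contact_force: [-0.3, -2.6, -0.3]
finger_gap: 0.414
```

>>> jog_arm([
  [150,[0.0015,0.0001,0.0013],[0,0,0]],
  [150,[0.0015,0.0001,0.0013],[0,0,0]],
  [150,[0,0,0],[0,0,0]],
])

```text
time: 13.5
ee_pos: [0.5307, 0.1043, 0.0128]
tcp_rot: [180.0, -40.0, 90.0]
contact_force: [-0.4, -1.9, 0.2]
finger_gap: 0.415
```

>>> jog_arm([
  [150,[0.0012,0,0.001],[0,0,0]],
  [150,[0,0,0],[0,0,0]],
])

```text
time: 13.75
ee_pos: [0.5308, 0.1057, 0.0127]
tcp_rot: [180.0, -40.0, 90.0]
contact_force: [-1.0, -2.0, -0.9]
finger_gap: 0.414
```

>>> jog_arm([
  [150,[0.0012,0,0.001],[0,0,0]],
  [150,[0,0,0],[0,0,0]],
])

```text
time: 14.0
ee_pos: [0.5308, 0.1073, 0.0128]
tcp_rot: [180.0, -40.0, 90.0]
contact_force: [-0.4, -2.2, -0.6]
finger_gap: 0.407
```

>>> jog_arm([
  [150,[0.0012,0,0.001],[0,0,0]],
  [150,[0,0,0],[0,0,0]],
])

```text
time: 14.25
ee_pos: [0.5309, 0.1079, 0.0126]
tcp_rot: [180.0, -39.9, 90.0]
contact_force: [-0.6, -4.7, 0.7]
finger_gap: 0.413
```

>>> jog_arm([
  [150,[0.0012,0,0.001],[0,0,0]],
  [150,[0,0,0],[0,0,0]],
])

```text
time: 14.5
ee_pos: [0.5311, 0.1083, 0.0125]
tcp_rot: [179.9, -39.8, 89.9]
contact_force: [-0.2, -7.8, 3.3]
finger_gap: 0.408
```

The lamp hit the back stop: force rose to 7.8 N with no advance at y 0.108, as predicted. Back off horizontally, then out along the tool axis.

>>> jog_arm([
  [150,[-0.0031,0,-0.0026],[0,0,0]],
  [150,[-0.0062,0,-0.0051],[0,0,0]],
  [150,[-0.0123,0,-0.0103],[0,0,0]],
  [150,[0,0,-0.04],[0,0,0]],
  [150,[0,0,-0.06],[0,0,0]],
  [150,[0,0,-0.06],[0,0,0]],
  [150,[0,0,-0.06],[0,0,0]],
  [150,[0,0,-0.06],[0,0,0]],
  [150,[0,0,0],[0,0,0]],
])

```text
time: 15.62
ee_pos: [0.5319, -0.1033, 0.2301]
tcp_rot: [179.6, -39.7, 89.9]
contact_force: [0.0, 1.4, -0.6]
finger_gap: 0.412
```

```bash
python3 - <<'E'
from h import *
from rig import readout, optics
o=readout.observe(); print(o["q"].round(1),o["ee_pos"],o["tcp_rot"],o["contact_force"])
s=optics.camera("scene");t=optics.camera("top")
np.savez("pics/t3.npz",**t);np.savez("pics/s3.npz",**s)
cv2.imwrite("pics/w6.png",np.vstack([cv2.resize(t["color"][205:305,155:275],(600,500),interpolation=2)])[:,:,::-1])
cv2.imwrite("pics/w7.png",cv2.resize(s["color"][100:280,320:450],None,fx=3,fy=3,interpolation=2)[:,:,::-1])
E
```

```text
[  8.3  35.1  25.6  98.7 -47.9  80.5  54.4] [ 0.53187    -0.10327107  0.23007948] [179.58480608 -39.71840819  89.94533795] [ 0.02913362  1.43363165 -0.59597313]
```

View pics/w6.png

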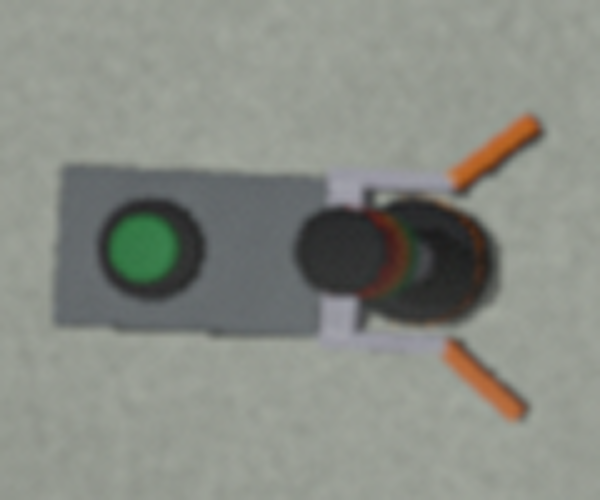

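View pics/w7.png

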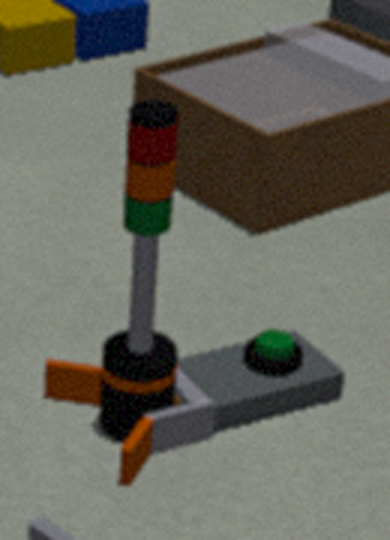

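The lamp stands upright, fully against the stop between the walls, with its cap at (340,251) in the crop. Now raise, close the fingers, re-orient to lean 10° away from the lamp, and cross above it.

>>> jog_arm([
  [255,[0.0321,0,-0.0383],[0,0,0]],
  [255,[0.0321,0,-0.0383],[0,0,0]],
  [255,[0.0321,0,-0.0383],[0,0,0]],
  [255,[0,0,0],[0,-0.1745,0]],
  [255,[0,0,0],[0,-0.1745,0]],
  [255,[0,0,0],[0,-0.1745,0]],
  [255,[0,0,0],[0,-0.1745,0]],
  [255,[0,0,0],[0,-0.1745,0]],
  [255,[0,0,0],[0,0,0]],
])

```text
time: 16.85
ee_pos: [0.5305, -0.0922, 0.3749]
tcp_rot: [-179.7, 9.9, 90.7]
contact_force: [-0.6, 0.1, -0.2]
finger_gap: 0.004
```

```bash
python3 - <<'E'
from h import *
from rig import readout
o=readout.observe(); print(o["q"].round(1),o["ee_pos"],o["tcp_rot"],o["finger_gap"])
t=dict(np.load("pics/t3.npz"));s=dict(np.load("pics/s3.npz"))
C=lambda x,y:(155+x/5,205+y/5)
print("cap",hit(t,C(340,251),.257),"base top?",hit(t,C(420,260),.07),"button",hit(t,C(143,248),.039),"scene button",hit(s,(320+275/3,100+345/3),.039),"cap scene",hit(s,(320+153/3,100+113/3),.257))
t0=dict(np.load("pics/top0.npz"))
E
```

```text
[-27.8  13.2  32.5  97.8   3.   70.5   3.7] [ 0.53050628 -0.09218541  0.374894  ] [-179.74332251    9.86715094   90.66009865] 0.004160607169173443
cap [0.5291 0.1327 0.257 ] base top? [0.529  0.1288 0.07  ] button [0.5351 0.2543 0.039 ] scene button [0.5362 0.2549 0.039 ] cap scene [0.5406 0.1276 0.257 ]
```

Cap at (0.529, 0.133) agrees with home; both views put the button at (0.5355, 0.2545). Crossing over.

>>> jog_arm([
  [255,[0.057,0.0015,-0.01],[0,0,0]],
  [255,[0.057,0.0015,-0.01],[0,0,0]],
  [255,[0.057,0.0015,-0.01],[0,0,0]],
  [255,[0.057,0.0015,-0.01],[0,0,0]],
  [255,[0.057,0.0015,-0.01],[0,0,0]],
  [255,[0.057,0.0015,-0.01],[0,0,0]],
  [255,[0,0,0],[0,0,0]],
  [255,[0,0,0],[0,0,0]],
])

```text
time: 17.85
ee_pos: [0.5401, 0.2471, 0.3759]
tcp_rot: [-179.8, 10.0, 89.9]
contact_force: [0.3, -0.9, 0.5]
finger_gap: 0.006
```

```bash
python3 - <<'E'
from rig import readout
o=readout.observe(); print(o["q"].round(1),o["ee_pos"],o["tcp_rot"],o["contact_force"])
E
```

```text
[-49.9  22.8  23.1  84.4  -0.   79.4 -28.1] [0.54010374 0.2471271  0.37587443] [-179.84189769   10.00585776   89.89299063] [ 0.28079908 -0.90239766  0.47441404]
```

>>> jog_arm([
  [255,[0.009,-0.0008,0.0509],[0,0,0]],
  [255,[0.009,-0.0008,0.0509],[0,0,0]],
  [255,[0.009,-0.0008,0.0509],[0,0,0]],
  [255,[0.009,-0.0008,0.0509],[0,0,0]],
  [255,[0.009,-0.0008,0.0509],[0,0,0]],
  [255,[0.009,-0.0008,0.0509],[0,0,0]],
  [255,[0,0,0],[0,0,0]],
  [255,[0,0,0],[0,0,0]],
])

```text
time: 18.85
ee_pos: [0.5366, 0.2484, 0.0687]
tcp_rot: [179.9, 9.9, 89.8]
contact_force: [-0.5, -0.1, 1.1]
finger_gap: 0.008
```

>>> jog_arm([
  [255,[0.0007,0,0.0039],[0,0,0]],
  [255,[0.0007,0,0.0039],[0,0,0]],
  [255,[0.0007,0,0.0039],[0,0,0]],
  [255,[0.0007,0,0.0039],[0,0,0]],
  [255,[0.0007,0,0.0039],[0,0,0]],
  [255,[0,0,0],[0,0,0]],
])

```text
time: 19.6
ee_pos: [0.535, 0.2496, 0.0467]
tcp_rot: [-180.0, 10.0, 90.0]
contact_force: [-0.9, -0.6, 3.3]
finger_gap: 0.008
```

>>> jog_arm([
  [255,[0.0005,0,0.003],[0,0,0]],
  [255,[0,0,0],[0,0,0]],
])

```text
time: 19.85
ee_pos: [0.535, 0.2496, 0.0439]
tcp_rot: [180.0, 10.0, 90.0]
contact_force: [-2.7, 0.3, 4.7]
finger_gap: 0.002
```

>>> jog_arm([
  [255,[0.0004,0,0.002],[0,0,0]],
  [255,[0,0,0],[0,0,0]],
])

```text
time: 20.1
ee_pos: [0.5351, 0.2497, 0.0434]
tcp_rot: [-180.0, 10.0, 90.0]
contact_force: [-6.8, -0.8, 18.2]
finger_gap: 0.003
```

Force went 3.3, 4.7, then 18 N over 3.3 mm: spring, then the bottom. Release slowly to confirm the spring profile.

>>> jog_arm([
  [255,[0,0,0],[0,0,0]],
  [255,[-0.0004,0,-0.002],[0,0,0]],
  [255,[0,0,0],[0,0,0]],
])

```text
time: 20.48
ee_pos: [0.535, 0.2496, 0.0442]
tcp_rot: [180.0, 10.0, 90.0]
contact_force: [-0.1, -0.4, 5.4]
finger_gap: 0.005
```

>>> jog_arm([
  [255,[-0.0005,0,-0.003],[0,0,0]],
  [255,[0,0,0],[0,0,0]],
])

```text
time: 20.72
ee_pos: [0.535, 0.2496, 0.047]
tcp_rot: [180.0, 10.0, 90.0]
contact_force: [-0.2, 0.0, 2.9]
finger_gap: 0.005
```

>>> jog_arm([
  [255,[-0.0005,0,-0.003],[0,0,0]],
  [255,[0,0,0],[0,0,0]],
])

```text
time: 20.98
ee_pos: [0.535, 0.2495, 0.0499]
tcp_rot: [180.0, 10.0, 90.0]
contact_force: [0.0, 0.0, 2.4]
finger_gap: 0.006
```

>>> jog_arm([
  [255,[-0.0007,0,-0.004],[0,0,0]],
  [255,[0,0,0],[0,0,0]],
])

```text
time: 21.22
ee_pos: [0.5351, 0.2495, 0.0541]
tcp_rot: [180.0, 10.0, 90.0]
contact_force: [0.1, 0.1, 0.4]
finger_gap: 0.003
```

The spring profile (5.4, 2.9, 2.4, 0.4 N) confirms a full press and release. Retreat straight up and check.

>>> jog_arm([
  [255,[-0.004,0,-0.023],[0,0,0]],
  [255,[-0.009,0,-0.0509],[0,0,0]],
  [255,[-0.009,0,-0.0509],[0,0,0]],
  [255,[-0.009,0,-0.0509],[0,0,0]],
  [255,[-0.009,0,-0.0509],[0,0,0]],
  [255,[-0.009,0,-0.0509],[0,0,0]],
  [255,[0.05,0,-0.009],[0,0,0]],
  [255,[0.05,0,-0.009],[0,0,0]],
  [255,[0.05,0,-0.009],[0,0,0]],
  [255,[0,0,0],[0,0,0]],
])

```text
time: 22.48
ee_pos: [0.5328, 0.4067, 0.3346]
tcp_rot: [-179.9, 9.9, 90.4]
contact_force: [0.2, -0.8, -0.6]
finger_gap: 0.005
```

```bash
python3 - <<'E'
from h import *
from rig import readout, optics
print(readout.observe()["ee_pos"])
o=[]
for n in("top","scene"):
    a=dict(np.load(f"pics/{n}0.npz"))["color"]; c=optics.camera(n)["color"]; b=dict(np.load("pics/t3.npz" if n=="top" else "pics/s3.npz"))["color"]
    for nm,r0 in (("driver/oil/fixture vs start",a),("lamp+dock vs seated",b)):
        d=cv2.absdiff(cv2.GaussianBlur(r0,(5,5),0),cv2.GaussianBlur(c,(5,5),0)).max(2)>30
        print(n,nm,[(x[0],x[1],x[2]) for x in blobs(d,25)])
    o.append(cv2.resize(c,(400,300),interpolation=3))
cv2.imwrite("pics/end.png",np.hstack(o)[:,:,::-1])
E
```

```text
[0.53277732 0.40667563 0.3345745 ]
top driver/oil/fixture vs start [(np.int32(4641), array([ 20.6, 251.2]), array([  0, 188,  57, 128], dtype=int32)), (np.int32(11717), array([181.5, 353.4]), array([ 87, 221, 217, 246], dtype=int32)), (np.int32(724), array([359.5, 240.9]), array([344, 227,  33,  30], dtype=int32)), (np.int32(822), array([235.2, 256.5]), array([214, 244,  41,  27], dtype=int32)), (np.int32(4129), array([173.3, 460.4]), array([ 90, 432, 163,  48], dtype=int32)), (np.int32(277), array([  5.2, 454.1]), array([  0, 434,  15,  33], dtype=int32)), (np.int32(259), array([ 11.7, 474.3]), array([  0, 469,  25,  11], dtype=int32)), (np.int32(28), array([333.4, 478. ]), array([329, 476,  11,   4], dtype=int32))]
top lamp+dock vs seated [(np.int32(5192), array([ 21.2, 251. ]), array([  0, 186,  58, 131], dtype=int32)), (np.int32(39183), array([428.5, 340.1]), array([308, 199, 239, 281], dtype=int32)), (np.int32(13919), array([187.1, 361.4]), array([ 86, 220, 216, 260], dtype=int32)), (np.int32(639), array([  8.8, 463.4]), array([  0, 432,  26,  48], dtype=int32)), (np.int32(64), 
[... 1965 characters left out ...]
 array([521,  33,  10,  17], dtype=int32)), (np.int32(158), array([536.6,  45. ]), array([529,  34,  16,  23], dtype=int32)), (np.int32(54), array([206.8, 108.1]), array([204, 101,   6,  15], dtype=int32)), (np.int32(110), array([218.5, 129.2]), array([210, 123,  18,  12], dtype=int32)), (np.int32(113), array([260.1, 152.9]), array([255, 145,  13,  14], dtype=int32)), (np.int32(1721), array([316.5, 176.8]), array([263, 160, 102,  37], dtype=int32)), (np.int32(8803), array([201.1, 257.7]), array([122, 171, 148, 151], dtype=int32)), (np.int32(67), array([263.2, 177.5]), array([258, 174,  11,   9], dtype=int32)), (np.int32(2237), array([432. , 205.7]), array([372, 183, 117,  52], dtype=int32))]
```

View pics/end.png

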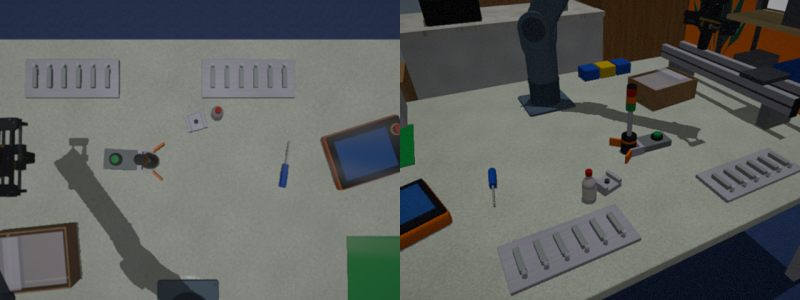

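The final view shows the lamp upright in the dock, at (147,160) in the top half. The driver, oil bottle and fixture show no change from the start, and the arm is well clear. The remaining differences are the arm, its shadow and the lamp's old and new positions. Handing in.

```bash
python3 -c "
from rig import arm; print(arm.hand_in())"
```

```text
the job is handed in; nothing more can be done
None
```

I pushed the lamp into the dock, pressed and released the green button, and handed the job in at about 22.5 s on the robot clock. No verdict was reported.

- **Push:** The part-closed fingers held the black base from behind at about 20 mm height, with the tool tilted back 40° to stay off the mast. Contact force was about 1–3 N while sliding and 7.8 N against the back stop.
- **Button:** I pressed it with the shut fingers. The force rose to 18 N at the bottom (the spring needs about 5 N). On release it fell through 5.4, 2.9 and 2.4 to 0.4 N, so the button was fully pressed and let go.
- **Lamp position:** The top camera put its cap at (0.529, 0.133), against an expected home of (0.530, 0.1345). It looked upright, and the lamp and dock had not changed in the top view after the button press.
- **Other objects:** The bottle, fixture and screwdriver showed no change from the start in either camera, and the arm was well clear.

Two checks disagreed:
- **Cap position:** The scene camera put the lamp's cap about 12 mm off in x and 5 mm in y from the top camera. I took this as error in my hand-picked pixel at that shallow angle.
- **Button height:** Contact came several mm higher than the 39 mm I had triangulated for the button top. The force profile still fits a full press.

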